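# Press a pump housing half home on its dowels with a drift

## Task

Set the loose upper half of the small pump housing onto the two dowels of the lower half, ear over ear, and let go of it: a sprung washer keeps it a little off the joint face. Then pull the brass drift (the plain metal rod, not the marker pen, which stays standing) straight up out of the wooden tool block, put its foot upright into the round recess on top of the upper half and press the half down until the joint is fully closed. Finish while still gripping the drift and pressing, so that the two halves stay held together; do not let go, and let only the drift, not the gripper, touch the housing then.

Things in the scene. Friction and masses are not known exactly. Their poses are not given: they have to be found in the camera images.
- upper_half: loose aluminium upper housing half, 0.25 to 0.36 kg, flat on the bench at the left. Flange 120 x 74 x 14 mm (x, y, z); rounded ear 24 mm wide from x = +60 to +84. In its middle a square boss 40 x 40, 28 mm high (top 42 above the underside): grip it by opposite faces, which face x and y. Origin: centre of the flange's underside; x toward the ear, z up
- recess (a point): centre of the floor of the round recess in the boss's top: 24 mm wide, 6 mm deep; 36 mm above the upper half's underside
- lower_half: fixed aluminium lower housing half in front of the robot: same outline, 40 mm high, ear at +x, pipe stub at -x. In the middle of its top (joint) face a steel washer 40 mm wide stands 6 mm proud on a spring: it carries the upper half with a 6 mm gap; closing the joint takes a push of about 7 to 10 N. Origin: centre of its underside, on the bench; x toward the ear, z up
- joint_face (a point): centre of the lower half's joint face, 40 mm above the bench; axes as the lower half. When the joint is closed the upper half's origin coincides with this point
- tool_block: fixed wooden block 54 x 120 x 70 mm (x, y, z) with two upright round bores 16.5 mm wide and 60 mm deep, on its y axis at y = +32 and -32; one holds the drift, the other the marker pen, either way round. Origin: centre of its underside; z up
- drift: brass drift, a plain yellowish round rod 14 mm in diameter and 130 mm long, 0.17 kg, standing in one bore of the tool block with 70 mm showing. Origin: on the rod's skin at half its length, 7 mm off its axis; the body's y runs along the rod, toward the upper end
- drift_top (a point): centre of the drift's upper end, 140 mm above the bench while it stands in the block
- drift_foot (a point): centre of the drift's lower end, 130 mm below the upper end
- pen: marker pen with a pale grey barrel, cap end down, 15 mm thick and 134 mm long, standing in the other bore with about 74 mm showing; stays there. Origin: on its skin at half its length, its y axis along the pen
- big_hole (a point): centre, at the underside, of the upper half's through hole for the big dowel: 14 mm wide, on the x axis 40 mm from the origin toward the ear. The small hole, 10 mm wide, lies 40 mm the other way
- big_dowel (a point): tip of the bullet-nosed steel dowel at the ear end of the lower half: 12 mm wide, 16 mm above the joint face (the upper 7 mm taper), on the x axis 40 mm from the middle. The small dowel, 8 mm wide and as tall, stands 40 mm the other way: the upper half goes on one way only
- vice_top (a point): top of the fixed blue bench vice, an obstacle 150 mm high at the front edge between the two housing halves: within 60 mm either side of this point in y, 50 mm beyond it in x, and back to the bench's front edge. Carry things over it or behind it
Not all that is in view belongs to the job. There is more than one size of the tool_block; the job needs the larger.

How it is judged:
By the outcome, as a careful person would: the job done as asked, in the order asked, and still so for the second after the job is handed in, while the arm keeps its last pose, push and grip.
It also fails if it takes over 54 s, if anything falls off the work surface, if the arm or the gripper's body presses on something with over 40 N, if the wrist force passes 120 N, or if a joint passes its speed limit or range.

## Robot

A 6-joint arm with a two-finger parallel gripper is mounted at the origin on a cart in front of the work surface, level with it; the furniture and walls round the work are solid. World frame = base frame: x ahead of the robot, y to its left, z up, the work surface at z = 0. Lengths are in m, angles in rad, forces in N, time in s.
With the tool pointing down it reaches from about 0.3 to 0.775 m from the base axis. Payload 14.6 kg.
Tool frame: the origin (TCP) lies at the very end of the fingers, on their centre line; the grasp point (between the pads) lies 19 mm behind it; z points along the fingers, y is the line along which they close (so a half turn about z gives the same grasp; the last joint's range is limited). The gripper opens to 94 mm and grips with 3 to 60 N. Pads are 16 mm wide; open, the fingers measure 119 mm over their backs; the gripper's body (75 mm by 177 mm) begins 78 mm behind the grasp point.
Start: joints at [-1.399, 0.3, 1.521, -0, 1.321, -0.067], TCP at [0.13, -0.534, 0.205] pointing down, gripper open.
Joint ranges: [-3.03, 3.03], [-0.79, 2.21], [0.23, 2.52], [-1.04, 4.18], [0, 3.07], [-2.55, 2.55]. Speed limits (rad/s): [2.22, 2.22, 2.57, 3.14, 3.14, 3.14].

## Interface

Orientations are given as [roll, pitch, yaw] about the fixed x, y, z axes, in that order (R = Rz(yaw) Ry(pitch) Rx(roll)).
In Python, from station import ctrl gives the robot as it stands.
- The arm moves only by the shell command python3 -m pendant 'ROWS' [OPENING] [FORCE]. ROWS is JSON, a list of rows, each a list of 2 entries, a list of its own where there are three numbers: the shift along the world's x, y, z in cm, then the turn about the world's z in rad. A call has 1 to 20 rows; each row shifts and turns the commanded pose from where the row before left it; what a row does not reach is not made up. A row lasts 1/12 s, in which the tool goes at most 41.7 mm and 7.16 degrees, less where a joint would pass 70% of its speed; a pose out of reach is approached as far as the arm can. A call is refused whole if a number of a shift passes 4.17 or a number of a turn 0.125, either way. A call with a gripper value outside its range is refused whole. OPENING is the opening, from 0 (shut) to 1 (fully open), set as the call begins (- or left out, the last holds). The fingers move at their own pace and stop on an object; FORCE is the grip in N (left out, the last holds). Time passes only in rows, so rows that do not move let the fingers close. It gives the time, the measured TCP pose, the force, the opening and the grip force at its end, in the units of the state.
- ctrl.get_obs(): the state, without advancing time (a new reading comes with each control period).
- ctrl.camera(name): name is "scene" or "top" or "wrist"; returns a dict with "color" (384x512x3 uint8, red, green, blue), "intrinsics" (3x3 intrinsics, pixels), "camera_from_world" (4x4, takes a point from world to camera coordinates). Camera axes: x right, y down, z forward; pixel columns grow to the right and rows downward; lengths in m; the calibration is good to about 2 mm. A picture is of the moment at which its call begins. There is no depth.
- ctrl.hand_in(): hands the job in; it is judged then, once.
The state is a dict: "time_s": time; "qpos": joint angles; "joint_vel": joint speeds; "tau": joint torques, N m; "ee_pos": TCP position; "eef_rot": TCP orientation; "force": force on the tool from outside, world axes, zero at the start; "moment": the same for the moment, N m; "grip_width": finger opening in m; "grip_force": force on a finger pad.
Only numpy, scipy, OpenCV 4.12 (cv2) and the standard library are available. Lean on these libraries where they do the work, as an engineer would, in place of code of your own. Each camera call takes 0.05 s, during which the arm holds its last target. There are 200 camera calls.

## Working session

There is one attempt and no reset: what is moved stays moved. The work goes in short steps, Python scripts to look and compute and a shell command to move; the robot and the scene stay as the last step left them, time stands still between calls to the robot, and variables do not carry over. Pictures are saved under pics/ and viewed, at most 10 in all, crops included, and the job is handed in when it is done.

```bash
ls; mkdir -p pics; python3 - <<'E'
from station import ctrl
import cv2,numpy as np
for n in("scene","top"):
    c=ctrl.camera(n); cv2.imwrite(f"pics/{n}0.png",cv2.cvtColor(c["color"],cv2.COLOR_RGB2BGR)); print(n,np.round(c["intrinsics"],1).tolist(),np.round(c["camera_from_world"],3).tolist())
print(ctrl.get_obs())
E
```

```text
pics
scene [[457.5, 0.0, 262.5], [0.0, 457.5, 189.9], [0.0, 0.0, 1.0]] [[-0.891, -0.454, 0.025, 0.518], [-0.274, 0.491, -0.827, 0.142], [0.363, -0.744, -0.561, 1.065], [0.0, 0.0, 0.0, 1.0]]
top [[454.4, 0.0, 263.4], [0.0, 454.4, 190.6], [0.0, 0.0, 1.0]] [[0.024, -0.999, 0.024, 0.155], [-0.986, -0.028, -0.162, 0.5], [0.162, -0.019, -0.987, 1.205], [0.0, 0.0, 0.0, 1.0]]
{'time_s': 0.1, 'qpos': array([-1.39860678e+00,  3.00384166e-01,  1.52150340e+00, -2.73589578e-05,
        1.32068067e+00, -6.65829440e-02]), 'joint_vel': array([-0.00143357, -0.00031192, -0.00205457,  0.00184602, -0.00084998,
        0.00119884]), 'tau': array([ 1.46904367e-03, -5.32643545e+01, -3.53284907e+01,  7.09875533e-02,
        2.35305307e-02, -6.17485557e-05]), 'ee_pos': array([ 0.13004132, -0.53417462,  0.20496687]), 'eef_rot': array([-3.14061747e+00, -3.84665432e-05,  2.38779252e-01]), 'force': array([-0.47678784, -1.23721747, -0.18384494]), 'moment': array([0.00282062, 0.04015626, 0.00702638]), 'grip_force': 0.0, 'grip_width': 0.09369992106888486}
```

View pics/scene0.png

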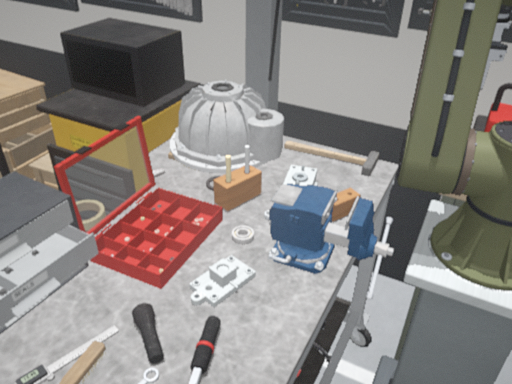

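View pics/top0.png

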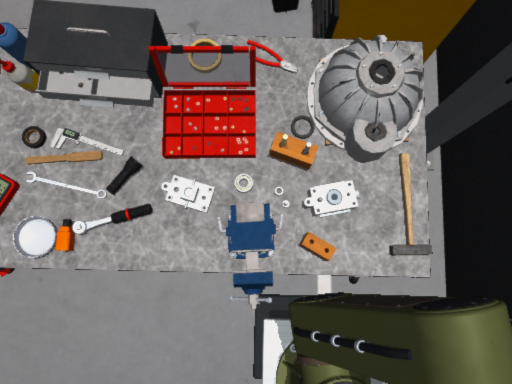

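The top view shows the upper half at (188,193) and the lower half at (332,198). The large tool block is at (294,150), with a small decoy block at (318,246), and the vice is at (250,235). The rods are at about (284,137) and (308,148). Next I'll take enlarged crops of these.

```bash
python3 - <<'E'
import cv2,numpy as np
t=cv2.imread("pics/top0.png");s=cv2.imread("pics/scene0.png")
def cr(im,x,y,w=66,h=50):
    o=cv2.resize(im[y:y+h,x:x+w],None,fx=6,fy=6,interpolation=cv2.INTER_CUBIC)
    for i in range(0,w,10): cv2.putText(o,str(x+i),(i*6,8),0,.3,(0,0,255));cv2.line(o,(i*6,8),(i*6,14),(0,0,255))
    for i in range(0,h,10): cv2.putText(o,str(y+i),(0,i*6+4),0,.3,(0,0,255));cv2.line(o,(18,i*6),(24,i*6),(0,0,255))
    return o
m=np.vstack([np.hstack([cr(t,155,168),cr(t,300,172)]),np.hstack([cr(t,262,125),cr(s,208,145,66,66)[:300]])])
cv2.imwrite("pics/crop1.png",m);print(m.shape)
E
```

```text
(600, 792, 3)
```

View pics/crop1.png

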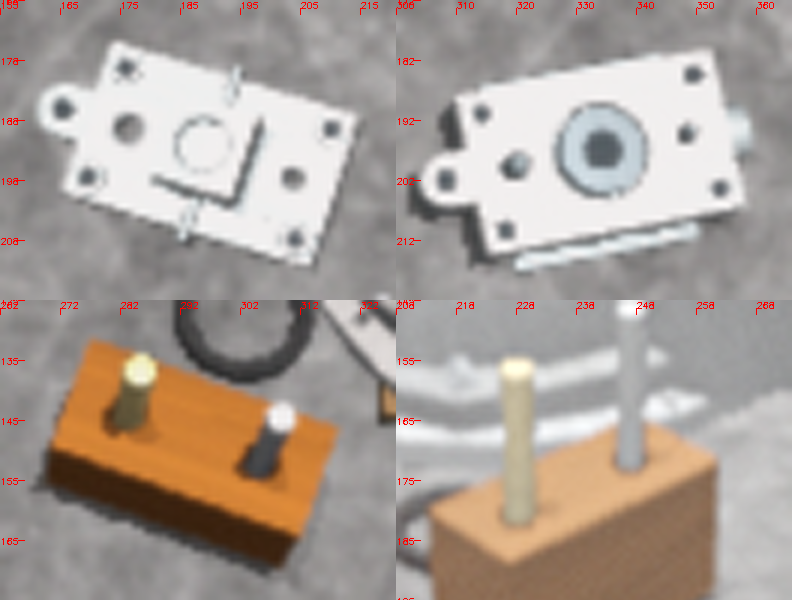

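The yellowish drift has its top at about (285,136.5), and the grey pen is at (308,144). Both ears point image-left. Candidates I considered:
- **Upper half:** the part at (188,193), which has a boss and no pipe stub. The part at (332,198) has the washer and stub, so it is the lower half.
- **Block:** the large one at (294,150), not the small one at (318,246).

Next I'll compute positions.

```bash
cat > h.py <<'E'
import numpy as np, cv2
from station import ctrl
def back(c,p,z):
    "pixels -> world points on plane z"
    K=c["intrinsics"];T=c["camera_from_world"];R=T[:3,:3];o=-R.T@T[:3,3]
    p=np.atleast_2d(p).astype(float);d=np.c_[p,np.ones(len(p))]@np.linalg.inv(K).T@R
    return o+d*((z-o[2])/d[:,2])[:,None]
def proj(c,P):
    P=np.atleast_2d(P);q=P@c["camera_from_world"][:3,:3].T+c["camera_from_world"][:3,3];q=q@c["intrinsics"].T;return q[:,:2]/q[:,2:]
def fit(local,world):
    "planar rigid fit -> x,y,yaw,resid"
    L=np.array(local,float);W=np.array(world)[:,:2];lc=L.mean(0);wc=W.mean(0)
    H=(L-lc).T@(W-wc);a=np.arctan2(H[0,1]-H[1,0],H[0,0]+H[1,1]);R=np.array([[np.cos(a),-np.sin(a)],[np.sin(a),np.cos(a)]])
    t=wc-R@lc;return t,a,np.linalg.norm(W-(L@R.T+t),axis=1)
E
python3 - <<'E'
from h import *
c=ctrl.camera("top");s=ctrl.camera("scene")
f=lambda p,o,x0=0,y0=0:(np.array(p,float)-[x0,y0]+.5)/6-.5+o
np.set_printoptions(precision=4,suppress=True)
U=f([(112,42),(358,117),(312,268),(62,190)],(155,168)); cor=[(60,-37),(-60,-37),(-60,37),(60,37)]
cor=np.array(cor)/1e3
for name,sg in(("",1),):
  print("upper",fit(cor*[1,1],back(c,U,.014)))
print("uholes",back(c,f([(128,128),(293,178)],(155,168)),.010),"recess",back(c,f([(203,146)],(155,168)),.042))
L=f([(455,100),(710,50),(747,203),(490,255)],(300,172),396)
print("lower",fit(cor,back(c,L,.04)))
print("dow",back(c,f([(517,163),(688,132)],(300,172),396),.054),"washer",back(c,f([(603,150)],(300,172),396),.046))
B=f([(92,338),(340,430),(297,536),(50,450)],(262,125),0,300)
print("block",back(c,B,.07),fit(np.array([(-27,60),(-27,-60),(27,-60),(27,60)])/-1e3*-1,back(c,B,.07)))
d=f([(140,370),(280,416)],(262,125),0,300);print("drift,pen",back(c,d[0],.14),back(c,d[1],.144))
print("scene drift",back(s,f([(516,369)],(208,145),396,300),.14))
print("vice",back(c,[(228,207),(274,207),(228,250),(274,250)],.15))
E
```

```text
upper (array([0.4862, 0.3721]), np.float64(1.3015368023743028), array([0.0006, 0.0006, 0.0011, 0.0009]))
uholes [[0.4979 0.4118 0.01  ]
 [0.4765 0.3342 0.01  ]] recess [[0.4853 0.3719 0.042 ]]
lower (array([ 0.4831, -0.025 ]), np.float64(1.7965859477925659), array([0.0006, 0.0009, 0.0008, 0.0007]))
dow [[ 0.4747  0.0154  0.054 ]
 [ 0.491  -0.0621  0.054 ]] washer [[ 0.483  -0.0249  0.046 ]]
block [[0.6562 0.1358 0.07  ]
 [0.6165 0.0224 0.07  ]
 [0.5668 0.0416 0.07  ]
 [0.6032 0.1537 0.07  ]] (array([0.6107, 0.0884]), np.float64(-0.3199075346258566), array([0.0553, 0.0533, 0.054 , 0.0546]))
drift,pen [[0.6214 0.1183 0.14  ]] [[0.6019 0.0586 0.144 ]]
scene drift [[0.6185 0.1228 0.14  ]]
vice [[0.4334 0.2567 0.15  ]
 [0.4365 0.143  0.15  ]
 [0.3281 0.2528 0.15  ]
 [0.3309 0.1408 0.15  ]]
```

```bash
python3 -m pendant '[[[2.7,1.9,0],0],[[2.7,1.9,0],0],[[2.7,1.9,0],0],[[2.7,1.9,0],0],[[2.7,1.9,0],0],[[2.7,1.9,0],0],[[2.7,2,0],0],[[2.7,2,0],0],[[2.7,2,0],0],[[2.7,2,0],0],[[2.7,2,0],0],[[2.7,2,0],0],[[0.7,3.4,0],0.09],[[0.7,3.4,0],0.09],[[0.7,3.4,0],0.09],[[0.7,3.4,0],0.09],[[0.7,3.4,0],0.09],[[0.7,3.4,0],0.09]]'
python3 -m pendant '[[[0.7,3.4,0],0.09],[[0.7,3.4,0],0.09],[[0.7,3.4,0],0.09],[[0.7,3.4,0],0.09],[[0.7,3.4,0],0.09],[[-0.6,3.2,0],0.07],[[-0.6,3.2,0],0],[[-0.6,3.2,0],0],[[-0.6,3.2,0],0],[[-0.6,3.2,0],0],[[-0.6,3.2,0],0],[[-0.6,3.2,0],0],[[-0.6,3.2,0],0],[[-0.5,3,0],0],[[0,0,0],0],[[0,0,0],0]]'
python3 - <<'E'
from h import *
c=ctrl.camera("wrist");cv2.imwrite("pics/w1.png",c["color"][...,::-1]);print(ctrl.get_obs()["ee_pos"],ctrl.get_obs()["eef_rot"],c["camera_from_world"])
E
```

```text
time_s: 1.7
ee_pos: [0.4961, -0.0947, 0.2054]
eef_rot: [-3.142, 0.0, 0.783]
force: [0.2, -0.9, -0.4]
grip_width: 0.0941
grip_force: 0.0
time_s: 3.03
ee_pos: [0.4775, 0.3606, 0.2049]
eef_rot: [-3.141, 0.001, 1.301]
force: [-0.2, -0.4, -0.9]
grip_width: 0.0941
grip_force: 0.0
[0.47788051 0.35959437 0.20503107] [-3.14122783e+00  6.79853212e-04  1.29966049e+00] [[ 9.63777022e-01 -2.66709278e-01  1.15618616e-04 -3.63968816e-01]
 [-2.56127499e-01 -9.25417778e-01  2.79285947e-01  4.28505422e-01]
 [-7.43811577e-02 -2.69198992e-01 -9.60207970e-01  5.24250299e-01]
 [ 0.00000000e+00  0.00000000e+00  0.00000000e+00  1.00000000e+00]]
```

View pics/w1.png

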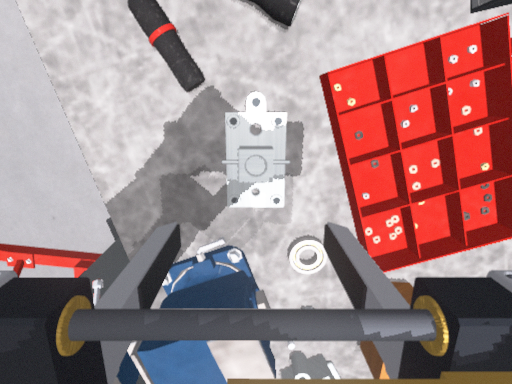

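The wrist view shows the upper half with its ear up. Flange corners are at about (226,112), (287,112), (284,207) and (228,207), the recess at (256,166), and the holes at (256,130) and (256,192).

```bash
python3 - <<'E'
from h import *
np.set_printoptions(precision=4,suppress=True)
c=ctrl.camera("wrist")
print(fit(np.array([(60,37),(60,-37),(-60,-37),(-60,37)])/1e3,back(c,[(225.5,112),(287.5,112),(284.5,207.5),(227.5,207.5)],.014)))
print(back(c,[(256,166)],.042),back(c,[(256,129.5),(256,192)],.012))
print(ctrl.get_obs()["ee_pos"])
g=c["color"][85:225,200:315,::-1];cv2.imwrite("pics/w1c.png",cv2.resize(g,None,fx=4,fy=4,interpolation=cv2.INTER_CUBIC))
E
```

```text
(array([0.4872, 0.3723]), np.float64(1.298695336164789), array([0.0006, 0.0007, 0.0007, 0.0008]))
[[0.4866 0.3728 0.042 ]] [[0.4975 0.4108 0.012 ]
 [0.4764 0.3338 0.012 ]]
[0.4782 0.359  0.2052]
```

View pics/w1c.png

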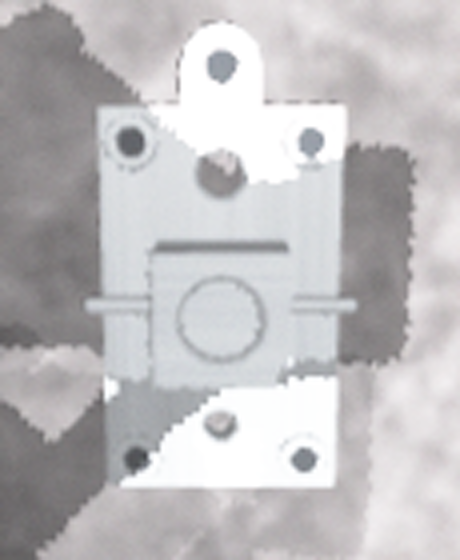

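Both views agree: the upper half is at (0.487, 0.3725), yaw 1.300. Ridges stick out of its y faces, so I'll grip the x faces with tool yaw about 2.871.

```bash
python3 -m pendant '[[[0.4,0.7,0],0.12],[[0.45,0.63,0],0.12],[[0,0,0],0.12],[[0,0,0],0.12],[[0,0,0],0.12],[[0,0,0],0.12],[[0,0,0],0.12],[[0,0,0],0.12],[[0,0,-1],0.12],[[0,0,-2],0.12],[[0,0,-3],0.12],[[0,0,-3],0.12],[[0,0,-2],0.12],[[0,0,0],0.011],[[0,0,0],0],[[0,0,0],0],[[0,0,0],0]]'
python3 - <<'E'
from h import *
o=ctrl.get_obs();print(o["ee_pos"],o["eef_rot"],o["qpos"])
E
```

```text
time_s: 4.55
ee_pos: [0.4875, 0.3731, 0.0975]
eef_rot: [3.139, 0.002, 2.866]
force: [0.2, -0.4, -0.3]
grip_width: 0.0939
grip_force: 0.0
[0.48747006 0.37305045 0.09745908] [3.13940516e+00 1.84252348e-03 2.86640364e+00] [ 5.93544863e-01  5.40715053e-01  1.44237419e+00  6.43274679e-06
  1.15564334e+00 -7.02067055e-01]
```

```bash
python3 -m pendant '[[[0,0,-2],0],[[0,0,-2],0],[[0,0,-2],0],[[0,0,-1],0],[[0,0,-0.6],0],[[0,0,0],0],[[0,0,0],0]]'; python3 -m pendant '[[[0,0,0],0],[[0,0,0],0],[[0,0,0],0],[[0,0,0],0],[[0,0,0],0],[[0,0,0],0],[[0,0,0],0],[[0,0,0],0],[[0,0,0],0],[[0,0,0],0]]' 0.2 30; python3 - <<'E'
from h import *
o=ctrl.get_obs();print(o["ee_pos"],o["eef_rot"],o["force"],o["moment"],o["grip_width"])
E
```

```text
time_s: 5.13
ee_pos: [0.4871, 0.3732, 0.0205]
eef_rot: [3.141, 0.001, 2.869]
force: [0.4, -0.3, -0.3]
grip_width: 0.0943
grip_force: 0.0
time_s: 5.97
ee_pos: [0.4866, 0.3729, 0.0194]
eef_rot: [-3.141, -0.0, 2.87]
force: [0.5, 0.3, 1.4]
grip_width: 0.04
grip_force: 30.0
[0.48657564 0.37287336 0.01942626] [-3.14149182e+00 -5.21219874e-05  2.86979120e+00] [0.5133207  0.28735969 1.36315957] [-0.01088586 -0.15087288  0.0208857 ] 0.03996545169915829
```

```bash
python3 -m pendant '[[[0,0,0.5],0],[[0,0,1.5],0],[[0,0,2.5],0],[[0,0,3],0],[[0,0,3],0],[[0,0,3],0],[[0,0,3],0],[[0,0,2],0],[[0,0,0.5],0],[[0,-1,0],0],[[0.2,-2,0],0.05],[[0.2,-2.5,0],0.05],[[0.2,-2.5,0],0.05],[[0.2,-2.5,0],0.05],[[0.2,-2.5,0],0.05],[[0.2,-2.5,0],0.05],[[0.2,-2.5,0],0.05],[[0,-2.5,0],0.05],[[0,-2.5,0],0.05],[[0,-2.5,0],0.046]]'
python3 -m pendant '[[[0,-2.5,0],0],[[-0.3,-2.5,0],0],[[-0.3,-2.5,0],0],[[-0.3,-2.5,0],0],[[-0.3,-2.5,0],0],[[-0.3,-1.5,0],0],[[-0.2,-0.3,0],0],[[0,0,0],0],[[0,0,0],0],[[0,0,0],0],[[0,0,0],0]]'
python3 - <<'E'
from h import *
np.set_printoptions(precision=4,suppress=True)
o=ctrl.get_obs();print(o["ee_pos"],o["eef_rot"],o["force"],o["grip_width"])
c=ctrl.camera("wrist");c2=ctrl.camera("top")
m=np.vstack([c["color"][60:384,:,::-1]]);cv2.imwrite("pics/w2.png",cv2.resize(c["color"][30:330,60:460,::-1],None,fx=2,fy=2,interpolation=cv2.INTER_CUBIC))
np.savez("w2.npz",**c)
E
```

```text
time_s: 7.63
ee_pos: [0.4994, 0.116, 0.2072]
eef_rot: [3.141, -0.003, -2.915]
force: [-0.4, -0.1, -2.5]
grip_width: 0.0395
grip_force: 30.0
time_s: 8.55
ee_pos: [0.4836, -0.0243, 0.2091]
eef_rot: [3.141, -0.0, -2.916]
force: [-0.5, 0.1, -2.7]
grip_width: 0.0397
grip_force: 30.0
[ 0.4836 -0.0243  0.2091] [ 3.1414 -0.0004 -2.9163] [-0.4962  0.1259 -2.7022] 0.03974709620813359
```

View pics/w2.png

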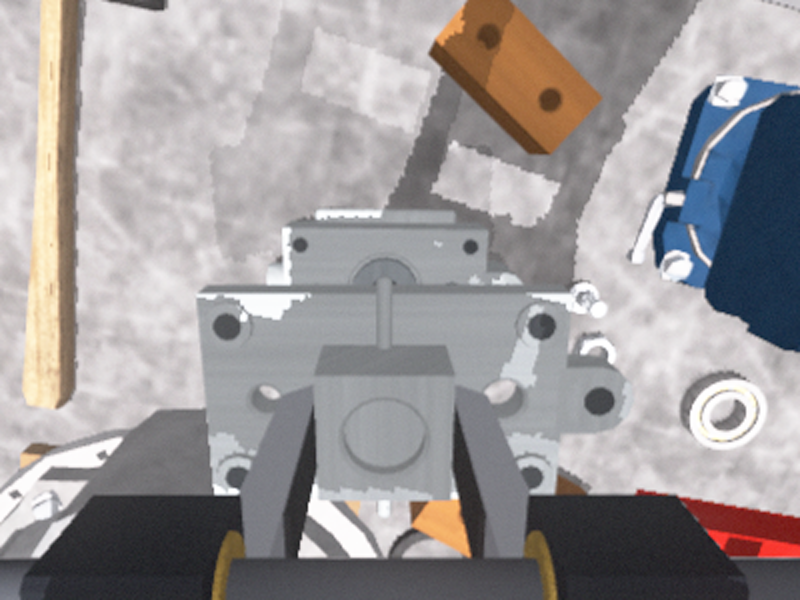

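The part is held level, with its ear at image right. The recess is at crop (384,435), the flange's far corners at about (201,292) and (567,294), and the lower half's far corners at about (284,228) and (490,229).

```bash
python3 - <<'E'
from h import *
np.set_printoptions(precision=4,suppress=True)
c=dict(np.load("w2.npz"));f=lambda p:(np.array(p,float)+.5)/2-.5+[60,30]
print("recess",back(c,f([(384,435)]),.2317))
R=back(c,f([(201,292),(567,294)]),.2037);print("corners",R)
P=fit(np.array([(-60,37),(60,37)])/1e3,R);print("P",P,(P[1]))
L=back(c,f([(284,228),(490,229)]),.04);print("lower",L,fit(np.array([(-60,37),(60,37)])/1e3,L))
def prd(t,a,z,l): 
  l=np.array(l)/1e3;return proj(c,np.c_[t+l@np.array([[np.cos(a),np.sin(a)],[-np.sin(a),np.cos(a)]]),np.full(len(l),z)])
print("pred lower corners crop",(prd(np.array([.483,-.025]),1.796,.04,[(-60,37),(60,37)])-[60,30])*2)
print("pred held", (prd(np.array([.4836,-.0247]),1.796,.2037,[(-60,37),(60,37)])-[60,30])*2,(prd(np.array([.4836,-.0243]),1.796,.2317,[(0,0)])-[60,30])*2)
E
```

```text
recess [[ 0.4812 -0.0237  0.2317]]
corners [[ 0.4591 -0.0883  0.2037]
 [ 0.4339  0.0252  0.2037]]
P (array([ 0.4826, -0.0235]), np.float64(1.7901080902460567), array([0.0019, 0.0019])) 1.7901080902460567
lower [[ 0.4592 -0.0882  0.04  ]
 [ 0.4331  0.0287  0.04  ]] (array([ 0.4822, -0.0217]), np.float64(1.790960416012773), array([0.0001, 0.0001]))
pred lower corners crop [[277.1929 228.0342]
 [483.5732 227.9906]]
pred held [[189.8126 294.6691]
 [567.2794 294.5629]] [[379.5299 441.5166]]
```

```bash
python3 -m pendant '[[[0,0,-1],0],[[0,0,-2.5],0],[[0,0,-3],0],[[0,0,-3],0],[[0,0,-2],0],[[0,0,-1],0],[[0,0,-0.2],0],[[0,0,0],0],[[0,0,0],0],[[0,0,0],0]]'
python3 - <<'E'
from h import *
np.set_printoptions(precision=4,suppress=True)
o=ctrl.get_obs();print(o["ee_pos"],o["eef_rot"],o["force"],o["grip_width"])
c=ctrl.camera("wrist");s=ctrl.camera("scene");np.savez("w3.npz",**c)
def dow(t,a,z,l): 
  l=np.array(l)/1e3;return np.c_[t+l@np.array([[np.cos(a),np.sin(a)],[-np.sin(a),np.cos(a)]]),np.full(len(l),z)]
print("pred dow px",proj(c,dow(np.array([.483,-.0245]),1.796,.055,[(40,0),(-40,0)])))
a=cv2.resize(c["color"][130:330,140:360,::-1],None,fx=3,fy=3,interpolation=cv2.INTER_CUBIC)
cv2.imwrite("pics/w3.png",a)
E
```

```text
time_s: 9.48
ee_pos: [0.4843, -0.0251, 0.0837]
eef_rot: [-3.141, 0.002, -2.917]
force: [0.1, 0.2, -2.2]
grip_width: 0.0399
grip_force: 30.0
[ 0.4843 -0.0251  0.0837] [-3.1408  0.0021 -2.9173] [ 0.1359  0.1765 -2.2081] 0.0398970735702588
pred dow px [[305.1273 216.8426]
 [197.6764 216.9454]]
```

View pics/w3.png

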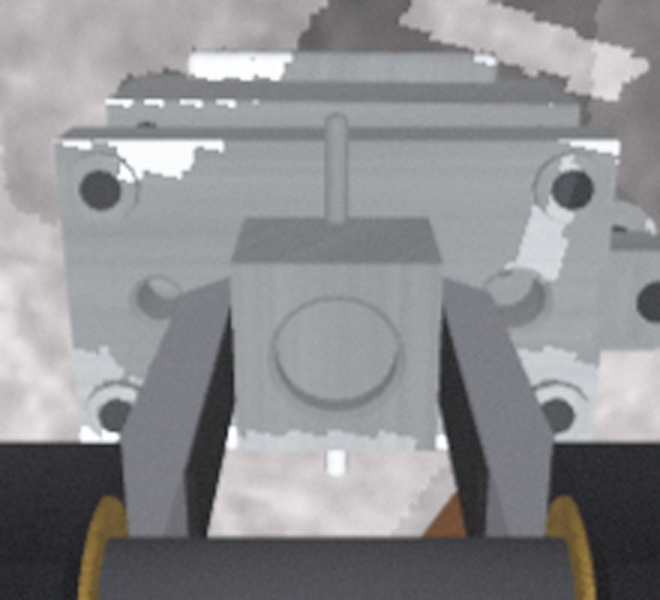

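```bash
python3 -m pendant '[[[-0.05,0,-0.3],0],[[0,0,-0.3],0],[[0,0,-0.2],0],[[0,0,-0.2],0],[[0,0,0],0],[[0,0,0],0]]';python3 -m pendant '[[[0,0,-0.2],0],[[0,0,-0.2],0],[[0,0,0],0],[[0,0,0],0]]'
```

```text
time_s: 10.08
ee_pos: [0.483, -0.0251, 0.0723]
eef_rot: [3.141, -0.0, -2.917]
force: [0.1, -0.5, -2.9]
grip_width: 0.0397
grip_force: 30.0
time_s: 10.42
ee_pos: [0.483, -0.0251, 0.0683]
eef_rot: [3.142, -0.0, -2.917]
force: [0.0, 0.8, -2.7]
grip_width: 0.0397
grip_force: 30.0
```

```bash
python3 -m pendant '[[[0,0,-0.2],0],[[0,0,-0.1],0],[[0,0,0],0],[[0,0,0],0]]'
```

```text
time_s: 10.75
ee_pos: [0.4831, -0.025, 0.0654]
eef_rot: [3.142, 0.0, -2.917]
force: [0.6, 0.6, -2.5]
grip_width: 0.0396
grip_force: 30.0
```

```bash
python3 -m pendant '[[[0,0,0],0],[[0,0,0],0],[[0,0,0],0],[[0,0,0],0],[[0,0,0],0]]' 0.65 30; python3 -m pendant '[[[0,0,0.5],0],[[0,0,1],0],[[0,0,2],0],[[0,0,3],-0.124],[[0,0,3],-0.124],[[0,0,3],-0.124],[[0,0,2],-0.124],[[0,0,0],-0.124],[[0.7,0.8,0],-0.124],[[1,1.1,0],-0.124],[[1,1,0],-0.124],[[1,1,0],-0.124],[[1,1,0],-0.124],[[1,1,0],-0.124],[[0,0,0],-0.124],[[0,0,0],-0.124],[[0,0,0],-0.124],[[0,0,0],-0.124],[[0,0,0],-0.124],[[0,0,0],-0.124]]' 1 30
python3 - <<'E'
from h import *
np.set_printoptions(precision=4,suppress=True)
o=ctrl.get_obs();print(o["ee_pos"],o["eef_rot"],o["qpos"],o["grip_width"])
c=ctrl.camera("wrist");t=ctrl.camera("top");np.savez("w4.npz",**c);np.savez("t4.npz",**t)
cv2.imwrite("pics/w4.png",np.hstack([cv2.resize(c["color"][...,::-1],(480,360)),cv2.resize(t["color"][165:225,290:370,::-1],(320,240),interpolation=cv2.INTER_CUBIC).copy() if 0 else cv2.copyMakeBorder(cv2.resize(t["color"][165:225,285:365,::-1],(320,240),interpolation=cv2.INTER_CUBIC),0,120,0,0,0)]))
E
```

```text
time_s: 11.17
ee_pos: [0.4832, -0.0251, 0.0655]
eef_rot: [-3.141, 0.0, -2.917]
force: [-0.1, -0.4, -0.1]
grip_width: 0.0608
grip_force: 0.0
time_s: 12.83
ee_pos: [0.5401, 0.0339, 0.2115]
eef_rot: [3.141, -0.0, 1.252]
force: [0.3, 0.4, -0.7]
grip_width: 0.0941
grip_force: 0.0
[0.5401 0.0339 0.2115] [ 3.1408 -0.0003  1.2517] [-0.0049  0.2749  1.5388 -0.      1.3271  0.3141] 0.09410667862991978
```

View pics/w4.png

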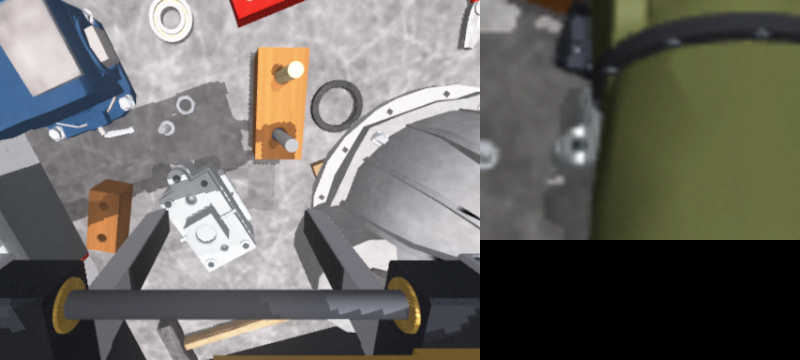

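The drift top is at raw (315.7,74.7) and the pen top at (310.4,154.7). The upper half sits on the dowels, with its recess at raw (218.7,250.7). The bell housing on the right is near the gripper, so I'll check clearance.

```bash
python3 - <<'E'
from h import *
np.set_printoptions(precision=4,suppress=True)
c=dict(np.load("w4.npz"));k=512/480
print("drift",back(c,[(315.7,74.7)],.14),"pen",back(c,[(310.4,154.7)],.144),"rec",back(c,[(218.7,250.7)],.088))
for z in(.02,.08,.15,.2): print(z,back(c,np.array([(313,190),(330,170),(372,122)])*k,z)[:,:2].tolist())
t=ctrl.camera("scene")
# image check of gearbox top: px in scene/top of first pictures
t=ctrl.camera("top")
for z in(.1,.15,.2,.25): print(z,"top-ring left",back(t,[(361,70),(316,90),(355,140)],z)[:,:2].tolist())
E
```

```text
drift [[0.621 0.119 0.14 ]] pen [[0.6    0.0601 0.144 ]] rec [[ 0.4818 -0.0241  0.088 ]]
0.02 [[0.6298790042246677, -0.037040029366934304], [0.6589046530087814, -0.016327140156165446], [0.7254305872910491, 0.029593727840737466]]
0.08 [[0.6194831322481089, -0.012795430981117836], [0.643808081885094, 0.004563009156976966], [0.699560151821778, 0.04304699997556177]]
0.15 [[0.6073546149421238, 0.01548993380233464], [0.6261954155741253, 0.02893485002230975], [0.6693779771076285, 0.05874248413285678]]
0.2 [[0.5986913882949915, 0.03569376579051503], [0.6136149396377191, 0.04634330778326176], [0.6478192808832358, 0.06995354424521037]]
0.1 top-ring left [[0.8268620745992862, -0.0895323888586965], [0.7651508259884557, 0.03355097898808715], [0.6285883171950462, -0.07136935620356213]]
0.15 top-ring left [[0.8039850397875583, -0.077453917115937], [0.7449193866791219, 0.0403527983907119], [0.6142113884845484, -0.060069543758482474]]
0.2 top-ring left [[0.7811080049758303, -0.06537544537317744], [0.7246879473697883, 0.047154617793336656], [0.5998344597740505, -0.0487697313134029]]
0.25 top-ring left [[0.7582309701641023, -0.05329697363041783], [0.7044565080604543, 0.05395643719596144], [0.5854575310635526, -0.03746991886832324]]
```

```bash
python3 -m pendant '[[[1.1,1.2,0],0],[[2,2.1,0],0],[[2,2.1,0],0],[[2,2.1,0],0],[[1,1,0],0],[[0,0,0],0],[[0,0,0],0],[[0,0,0],0]]'
python3 - <<'E'
from h import *
np.set_printoptions(precision=4,suppress=True)
o=ctrl.get_obs();print(o["ee_pos"],o["eef_rot"])
c=ctrl.camera("wrist");cv2.imwrite("pics/w5.png",c["color"][...,::-1]);print(proj(c,[[.621,.119,.14],[.6,.06,.144]]))
E
```

```text
time_s: 13.7
ee_pos: [0.6206, 0.1184, 0.2106]
eef_rot: [-3.141, 0.0, 1.259]
force: [0.1, 0.7, -0.2]
grip_width: 0.0941
grip_force: 0.0
[0.6206 0.1184 0.2106] [-3.1414  0.0002  1.2594]
[[252.0564 202.5649]
 [249.9976 268.085 ]]
```

View pics/w5.png

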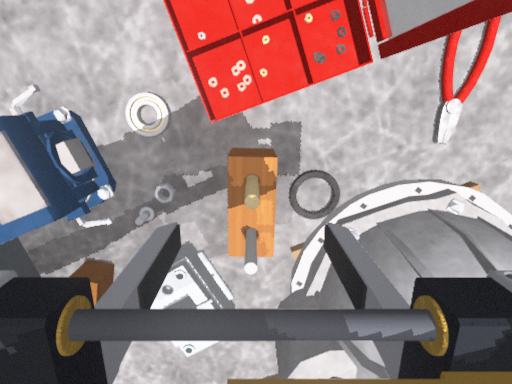

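```bash
python3 -m pendant '[[[0,0,-1],0],[[0,0,-2],0],[[0,0,-2.5],0],[[0,0,-2.5],0],[[0,0,-2],0],[[0,0,-1],0],[[0,0,-0.1],0],[[0,0,0],0],[[0,0,0],0]]'; python3 -m pendant '[[[0,0,0],0],[[0,0,0],0],[[0,0,0],0],[[0,0,0],0],[[0,0,0],0],[[0,0,0],0],[[0,0,0],0],[[0,0,0],0],[[0,0,0],0],[[0,0,0],0],[[0,0,0],0],[[0,0,0],0]]' 0 60
```

```text
time_s: 14.5
ee_pos: [0.6217, 0.1188, 0.1009]
eef_rot: [3.14, -0.001, 1.258]
force: [0.5, 0.7, 0.0]
grip_width: 0.0938
grip_force: 0.0
time_s: 15.5
ee_pos: [0.6211, 0.1189, 0.0995]
eef_rot: [3.142, -0.0, 1.258]
force: [-0.1, -0.3, -0.4]
grip_width: 0.0174
grip_force: 0.0
```

Not closed yet, so I'll wait a little longer before pulling.

```bash
python3 -m pendant '[[[0,0,0],0],[[0,0,0],0],[[0,0,0],0],[[0,0,0],0]]'; python3 -m pendant '[[[0,0,0.3],0],[[0,0,0.7],0],[[0,0,1],0],[[0,0,1],0],[[0,0,1],0],[[0,0,1],0],[[0,0,1],0],[[0,0,1],0],[[0,0,1.5],0],[[0,0,1.5],0],[[0,0,1],0],[[0,0,0],0],[[0,0,0],0],[[0,0,0],0]]'
python3 - <<'E'
from h import *
np.set_printoptions(precision=4,suppress=True)
o=ctrl.get_obs();print(o["ee_pos"],o["eef_rot"],o["force"],o["moment"])
c=ctrl.camera("wrist");s=ctrl.camera("scene");np.savez("w6.npz",**c);np.savez("s6.npz",**s)
p=o["ee_pos"];print(proj(c,[p+[0,0,.04],p-[0,0,.09]]),proj(s,[p+[0,0,.04],p-[0,0,.09]]))
a=cv2.resize(c["color"][120:330,160:360,::-1],(400,420));b=cv2.resize(s["color"][70:210,180:310,::-1],(390,420))
cv2.imwrite("pics/w6.png",np.hstack([a,b]))
E
```

```text
time_s: 15.83
ee_pos: [0.6211, 0.1189, 0.0994]
eef_rot: [-3.141, 0.0, 1.258]
force: [-0.2, -0.0, -0.6]
grip_width: 0.0133
grip_force: 60.0
time_s: 17.0
ee_pos: [0.6208, 0.1189, 0.2085]
eef_rot: [-3.14, 0.001, 1.258]
force: [-0.1, -0.0, -1.2]
grip_width: 0.013
grip_force: 60.0
[0.6208 0.1189 0.2085] [-3.1404  0.0006  1.2578] [-0.1069 -0.0429 -1.2328] [-0.0205 -0.1055 -0.016 ]
[[252.016  269.7401]
 [252.0071 196.8287]] [[226.795  114.4929]
 [227.7568 162.6843]]
```

View pics/w6.png

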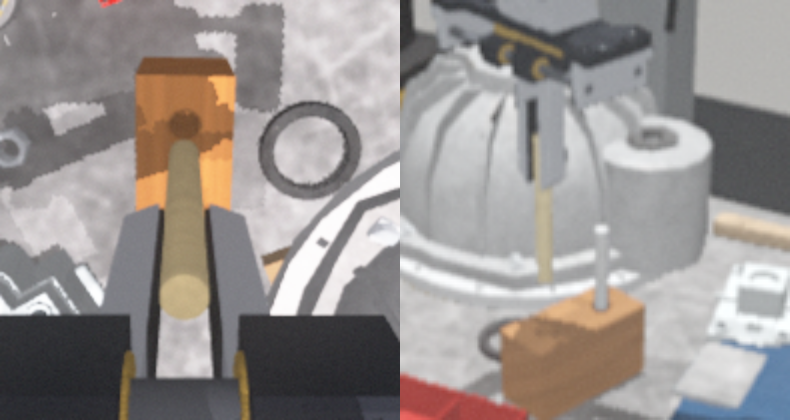

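The drift is upright and clear of its bore, and the pen still stands. Now I'll carry it to the recess, keeping clear of the pen.

```bash
python3 -m pendant '[[[-1,0,0],0],[[-2,0,0],0],[[-2,0,0],0],[[-2,0,0],0],[[-1.5,-1,0],0],[[-1,-2,0],0],[[-1,-2,0],0],[[-1,-2,0],0],[[-1,-2,0],0],[[-0.6,-2,0],0],[[-0.5,-2,0],0],[[-0.15,-1,0],0],[[0,-0.4,0],0],[[0,0,0],0],[[0,0,0],0],[[0,0,0],0]]'
python3 - <<'E'
from h import *
np.set_printoptions(precision=4,suppress=True)
o=ctrl.get_obs();p=o["ee_pos"];print(p,o["eef_rot"])
c=ctrl.camera("wrist");s=ctrl.camera("scene")
print(proj(c,[p-[0,0,.09],[.483,-.025,.088]]),proj(s,[p-[0,0,.09],[.483,-.025,.088]]))
a=cv2.resize(c["color"][120:330,160:360,::-1],(400,420));b=cv2.resize(s["color"][110:210,250:343,::-1],(390,420))
cv2.imwrite("pics/w7.png",np.hstack([a,b]))
E
```

```text
time_s: 18.43
ee_pos: [0.4838, -0.0243, 0.2093]
eef_rot: [-3.141, -0.0, 1.259]
force: [-0.0, 0.4, -1.4]
grip_width: 0.0133
grip_force: 60.0
[ 0.4838 -0.0243  0.2093] [-3.1413 -0.0001  1.2586]
[[251.8978 196.878 ]
 [251.3708 188.9158]] [[301.2221 151.1327]
 [300.7376 161.4449]]
```

View pics/w7.png

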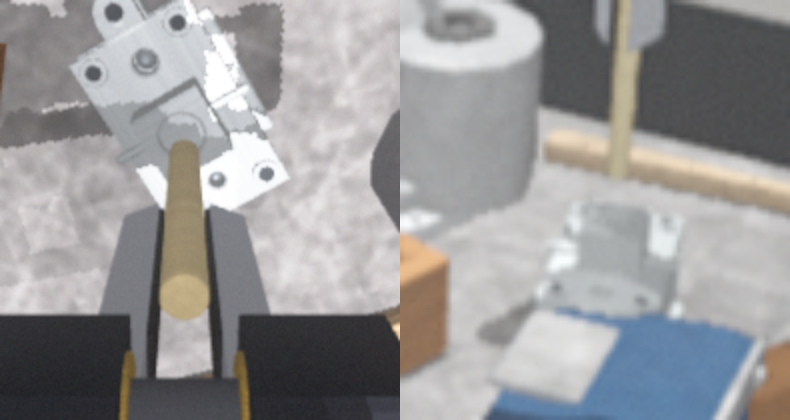

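The foot is above the recess within a few mm: recess at crop (182,132), foot at about (183,143–155). I'll lower it slowly and watch the force.

```bash
python3 -m pendant '[[[0,0.1,-0.5],0],[[0,0,-1],0],[[0,0,-1],0],[[0,0,-0.4],0],[[0,0,-0.2],0],[[0,0,0],0],[[0,0,0],0]]'; python3 -m pendant '[[[0,0,-0.2],0],[[0,0,-0.2],0],[[0,0,-0.1],0],[[0,0,0],0],[[0,0,0],0]]'
```

```text
time_s: 19.12
ee_pos: [0.4837, -0.0241, 0.1785]
eef_rot: [3.141, 0.0, 1.258]
force: [-0.2, 0.4, -1.1]
grip_width: 0.0133
grip_force: 60.0
time_s: 19.53
ee_pos: [0.4836, -0.0241, 0.1734]
eef_rot: [-3.142, 0.0, 1.258]
force: [0.3, -0.3, -1.3]
grip_width: 0.0131
grip_force: 60.0
```

```bash
python3 -m pendant '[[[0,0,-0.1],0],[[0,0,-0.1],0],[[0,0,-0.1],0],[[0,0,0],0],[[0,0,0],0]]'; python3 -m pendant '[[[0,0,-0.1],0],[[0,0,-0.1],0],[[0,0,-0.1],0],[[0,0,0],0],[[0,0,0],0]]';python3 -m pendant '[[[0,0,-0.1],0],[[0,0,-0.1],0],[[0,0,0],0],[[0,0,0],0]]'
```

```text
time_s: 19.95
ee_pos: [0.4837, -0.0241, 0.1707]
eef_rot: [3.141, -0.0, 1.258]
force: [-0.1, 0.4, 2.2]
grip_width: 0.0132
grip_force: 60.0
time_s: 20.37
ee_pos: [0.4837, -0.0241, 0.1676]
eef_rot: [3.141, -0.0, 1.258]
force: [-0.4, 0.3, 4.2]
grip_width: 0.0132
grip_force: 60.0
time_s: 20.7
ee_pos: [0.4837, -0.0241, 0.1656]
eef_rot: [3.141, -0.0, 1.258]
force: [-0.4, -0.2, 5.6]
grip_width: 0.0133
grip_force: 60.0
```

```bash
python3 -m pendant '[[[0,0,-0.1],0],[[0,0,0],0],[[0,0,0],0]]';python3 -m pendant '[[[0,0,-0.1],0],[[0,0,0],0],[[0,0,0],0]]';python3 -m pendant '[[[0,0,-0.05],0],[[0,0,0],0],[[0,0,0],0]]'
```

```text
time_s: 20.95
ee_pos: [0.4839, -0.0241, 0.1653]
eef_rot: [3.14, -0.0, 1.258]
force: [-1.8, 1.1, 12.0]
grip_width: 0.0134
grip_force: 60.0
time_s: 21.2
ee_pos: [0.4842, -0.0241, 0.1652]
eef_rot: [3.139, -0.0, 1.258]
force: [-4.3, 0.5, 20.7]
grip_width: 0.0129
grip_force: 60.1
time_s: 21.45
ee_pos: [0.4843, -0.0241, 0.1652]
eef_rot: [3.139, -0.001, 1.258]
force: [-5.6, 1.0, 27.0]
grip_width: 0.0132
grip_force: 60.1
```

```bash
python3 -m pendant '[[[0,0,0.03],0],[[0,0,0],0],[[0,0,0],0],[[0,0,0],0],[[0,0,0],0],[[0,0,0],0],[[0,0,0],0],[[0,0,0],0],[[0,0,0],0],[[0,0,0],0],[[0,0,0],0],[[0,0,0],0]]'
```

```text
time_s: 22.45
ee_pos: [0.4842, -0.0241, 0.1652]
eef_rot: [3.139, -0.001, 1.258]
force: [-5.2, 0.9, 23.9]
grip_width: 0.0132
grip_force: 60.1
```

The push holds steady against the hard stop, so the joint is closed and nothing is slipping.

```bash
python3 -c "
from station import ctrl
print(ctrl.hand_in())"
```

```text
the job is handed in; nothing more can be done
None
```

I handed the job in at about 22.5 s: the upper half is on the dowels and the gripped drift holds the joint closed at about 24 N, judged from a hard stop after about 6 mm of travel rather than a final picture; I viewed 11 pictures, one over the limit of 10.

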